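# Set the length stop of the strap-handle cutter

## Task

Set the handle cutter up for mugs: with a fingertip, push the sliding length stop along its rail, on through any nearer notch, until its spring plunger drops into the notch beside the red tab, and then press the stop's clamp lever down flat. Do not grip the stop between the fingers or pull its plunger knob up, and leave the pots and tools where they are.

Things in the scene. Friction and masses are not known exactly. Their poses are not given: they have to be found in the camera images.
- cutting_board: Strap-handle cutting board fixed to the bench: pale plywood, 18 mm thick, from -85 to +95 mm in its x, -260 to +300 mm in its y; origin on the bench. z up; +y runs along the rail towards the cutting bow. Aluminium rail 26 mm wide centred on x = +45 mm, from y = -225 to +175 mm, top 40 mm above the bench. At y = +200 mm stand guide posts and the bow, up to 225 mm high, handle towards the robot: keep clear.
- notch0 (a point): First notch: a slot 16 mm wide across the rail top, board y = -80 mm. Point at its centre, at rail-top height; axes as cutting_board.
- notch1 (a point): Second notch, the same, board y = -10 mm.
- notch2 (a point): Third notch, the same, board y = +60 mm.
- carriage (a joint): Slide of the stop carriage along the rail, m: 0 at the -y end, growing towards board +y, to 0.26; over the notches at 0.08, 0.15, 0.22. Starts at 0 to 0.035. About 1.5 N of friction; stays where left. Within some 4 mm of a notch's centre the plunger drops and draws it to the centre by itself. Pushing on out of a notch takes 6 to 9 N, then the force falls back.
- plunger (a joint): Height of the spring plunger in the carriage, m: 0 while its ball nose rides on the rail between notches, about -0.004 when dropped into a notch. Above 0 only if its knob is pulled up (to 0.012).
- clamp (a joint): Cam clamp lever on the carriage, rad: 0 raised (40 degrees up), 0.70 down flat, at its stop. Starts at 0 to 0.12. Needs about 3 N at its pad and stays where it is left.
- stop_index (a point): Index point of the carriage, at rail-top height (40 mm) under the axis of the plunger knob; axes as cutting_board. The block round it is 60 mm (x) by 95 mm (y, along the rail), its top 32 mm above this point. The black plunger knob on top, 22 mm across, reaches 57 mm above this point.
- push_point (a point): Middle of the green back face of the stop plate; a fingertip pushes here towards board +y. The plate, 10 mm thick, stands out 85 mm from the block towards the robot (board -x), square to the rail, from 22 to 65 mm above the bench. Point 34 mm above the bench, 80 mm to -x and 37.5 mm to +y of stop_index; 50 mm of free plate to +x of it up to the block, 35 mm to -x.
- clamp_pad (a point): Top of the orange pad of the clamp lever, 20 x 18 mm. Lever 72 mm long, pointing to board +x, on the block top; its hinge axis lies along the rail, 80 mm above the bench, 12 mm to -x of stop_index; lever centred 30 mm to -y of stop_index. Pad top about 123 mm above the bench raised, 84 mm flat. Pressed straight down 45 mm to +x of the hinge axis, it goes all the way.
- carriage_push: Green half of the carriage: back face of the stop plate, and the block's robot-side and -y end faces. Origin at stop_index. Listed to tell a push from a grip.
- carriage_stop: White half of the carriage: the stop plate's face towards the bow, and the block's far face. Origin at stop_index. Pressing it and the green half at once is gripping.
- tab_red: Red size tab (mugs), 14 x 26 x 24 mm, fixed on the board behind the rail, beside one of the three notches (same board y); which one changes from start to start. Origin under its centre, 18 mm above the bench; axes as cutting_board; the rail's centre line is 40 mm to its -x.
- tab_blue: Blue size tab beside another notch, same size.
- tab_yellow: Yellow size tab beside another notch, same size.
- mug: Grey-brown clay mug, 72 mm across, 95 mm high, loose on the board beyond the bow. Origin under its centre.
- tumbler_a: Loose pale tumbler, 72 mm across, 85 mm high, on the bench behind the board. Origin under its centre.
- tumbler_b: Second loose pale tumbler, same size, behind the board. Origin under its centre.
- bowl_turquoise: Loose turquoise bowl, 120 mm across, 55 mm high, to the left. Origin under its centre.
- bowl_yellow: Loose yellow plastic bowl, 170 mm across, 85 mm high, right and far. Origin under its centre.
- wood_knife: Loose wooden modelling knife, 190 x 16 x 10 mm, on the bench in front of the board. Origin on the bench near its middle, x along it.
- loop_tool: Loose loop trimming tool, 175 mm long, 14 mm thick, in front of the board. Origin on the bench near its middle, x along it.

How it is judged:
By the outcome, as a careful person would: the job done as asked, in the order asked, and still so for the second after the job is handed in, with the robot touching nothing.
It also fails if it takes over 54 s, if anything falls off the work surface, if the arm or the gripper's body presses on something with over 40 N, if the wrist force passes 120 N, or if a joint passes its speed limit or range.

## Robot

A 7-joint arm with a two-finger parallel gripper is mounted at the origin on the work surface. World frame = base frame: x ahead of the robot, y to its left, z up, the work surface at z = 0. Lengths are in m, angles in rad, forces in N, time in s.
With the tool pointing down it reaches from about 0.425 to 0.875 m from the base axis. Payload 4.7 kg.
Tool frame: the origin (TCP) lies midway between the tips of the shut fingers; the grasp point (between the pads) lies 19 mm behind it; z points along the fingers, y is the direction in which the jaws open and shut (so a half turn about z gives the same grasp; the last joint's range is limited). The gripper opens to 87 mm and grips with 3 to 60 N. Pads are 19 mm wide; open, the fingers measure 117 mm over their backs; the gripper's body (75 mm by 190 mm) begins 51 mm behind the grasp point.
Start: joints at [-1.288, 0.321, -0.07, 1.45, 0.023, 1.371, -0.057], TCP at [0.173, 0.627, 0.223] pointing down, gripper open.
Joint ranges: [-2.86, 2.86], [-0.3, 2.09], [-1.38, 1.24], [0.06, 2.45], [-1.56, 4.7], [0.09, 2.05], [-2.69, 2.69]. Speed limits (rad/s): [2.57, 2.57, 3.14, 3.14, 3.14, 3.14, 3.14].

## Interface

Orientations are given as a rotation vector (axis times angle).
In Python, from bench import * gives the robot as it stands. The module is installed in compiled form; this text tells all that it offers.
- The arm moves only by the tool play_rows, never from a script. Its argument "series" is one flat list of numbers, 7 for each row, row after row: the opening in per cent of the stroke, from 0 (shut) to 100 (fully open), then the shift along the tool's x, y, z in m, then the turn, a rotation vector about the tool's x, y, z in degrees. In form: [fingers, tx, ty, tz, rx, ry, rz, fingers, tx, ty, tz, rx, ry, rz, ...]. A call has 1 to 10 rows; each row is the pose to reach, as a shift and turn from the pose commanded when the call began, along the tool's axes at that moment; what a row does not reach only later rows make up. A row lasts 1/12 s, in which the tool goes at most 41.7 mm and 7.16 degrees, less where a joint would pass 70% of its speed; a pose out of reach is approached as far as the arm can. A call with a gripper value outside its range is refused whole. The fingers move at their own pace and stop on an object; "force" is the grip in N (left out, the last holds). Time passes only in rows, so rows that repeat a pose let the fingers close. It gives the time, the measured TCP pose, the force and the opening at its end, in the units of the state.
- get_state(): the state, without advancing time (a new reading comes with each control period).
- get_image(name): name is "scene" or "side" or "wrist"; returns a dict with "frame" (400x640x3 uint8, red, green, blue), "fx", "fy", "cx", "cy" (pixels), "R" (3x3) and "t" (3): a world point X has camera coordinates R X + t. Camera axes: x right, y down, z forward; pixel columns grow to the right and rows downward; lengths in m; the calibration is good to about 2 mm. A picture is of the moment at which its call begins. There is no depth.
- close_job(): hands the job in, once; it reports no verdict.
The state is a dict: "time": time; "joint_positions": joint angles; "qd": joint speeds; "joint_torque": joint torques, N m; "position": TCP position; "tool_rot": TCP orientation; "ft_force": force on the tool from outside, world axes, zero at the start; "torque": the same for the moment, N m; "grip_width": opening from 0.0 (shut) to 1.0 (fully open).
Only numpy, scipy, OpenCV 4.12 (cv2) and the standard library are available. Lean on these libraries where they do the work, as an engineer would, in place of code of your own. Each camera call takes 0.05 s, during which the arm holds its last target.

## Working session

There is one attempt and no reset: what is moved stays moved. The work goes in short steps, Python scripts to look and compute and a tool call to move; the robot and the scene stay as the last step left them, time stands still between calls to the robot, and variables do not carry over. Pictures are saved under pics/ and viewed, and the job is handed in when it is done.

Besides the shell and the picture viewer there is one more tool, called after "Call:" as name(argument=value, ...) on one line, values as JSON. play_rows: Moves the arm, as the interface text tells. Its arguments: {"type":"object","properties":{"series":{"type":"array"},"force":{"type":"number"}},"required":["series"]}

```bash
mkdir -p pics
python3 - <<'E'
from bench import *
import cv2,pickle
d={}
for n in ["scene","side","wrist"]:
    im=get_image(n); d[n]=im
    cv2.imwrite(f"pics/{n}0.png",im["frame"][:,:,::-1])
    print(n,im["fx"],im["fy"],im["cx"],im["cy"],im["R"],im["t"])
pickle.dump(d,open("im0.pkl","wb"))
s=get_state();print(s)
E
```

```text
scene 398.70606552292486 398.70606552292486 309.8275422241496 199.37400727168952 [[-0.70063085  0.71333716  0.0163252 ]
 [ 0.49891962  0.50613264 -0.70349767]
 [-0.51009375 -0.4847472  -0.71051004]] [ 0.42251053 -0.21330126  1.45861219]
side 364.26473162340136 364.26473162340136 321.82404389536333 203.02713604932688 [[ 0.86378302 -0.5035465  -0.01788346]
 [-0.30485748 -0.49403428 -0.81424324]
 [ 0.4011743   0.70878138 -0.58024834]] [-0.51426784  0.24348966  0.75484318]
wrist 347.5210375104645 347.5210375104645 316.73793227061066 196.79192258056756 [[ 0.26566762  0.96406355 -0.00147692]
 [ 0.91950452 -0.2529275   0.30089719]
 [ 0.28971047 -0.08129668 -0.95365544]] [-0.64978798 -0.03646664  0.39282278]
{'time': 0.15, 'joint_positions': array([-1.28791455,  0.32165749, -0.07005894,  1.45139812,  0.02259659,
        1.37083843, -0.05689844]), 'qd': array([ 0.00198892, -0.00168901, -0.00177211, -0.00355611, -0.00035609,
       -0.00092684,  0.00205314]), 'joint_torque': array([-3.03352344e-04, -4.91792321e+01, -4.04824913e-01, -3.12876534e+01,
       -6.40266761e-02,  4.05270222e-02,  9.72088628e-05]), 'position': array([0.1725567 , 0.62622622, 0.22170781]), 'tool_rot': array([-4.20915526e-01, -3.11315562e+00,  2.37407893e-03]), 'ft_force': array([ 0.04367368, -0.68187945,  0.01184097]), 'torque': array([-0.00628638, -0.00848209, -0.03629881]), 'grip_width': 1.000242898411958}
```

View pics/scene0.png

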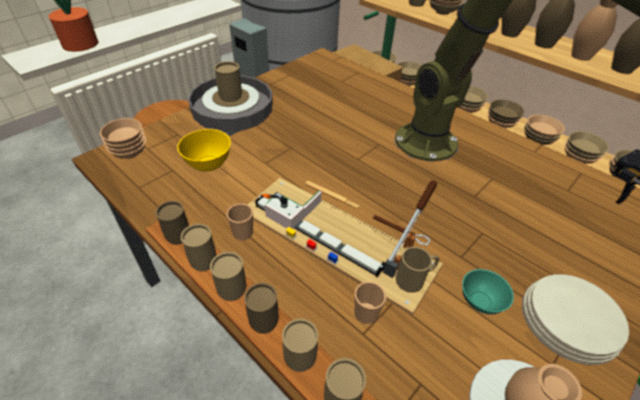

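View pics/side0.png

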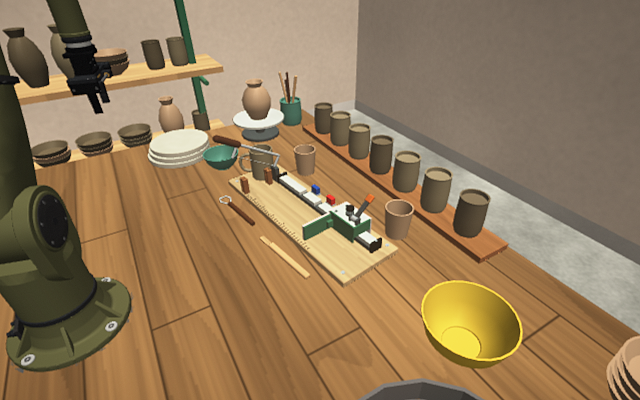

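View pics/wrist0.png

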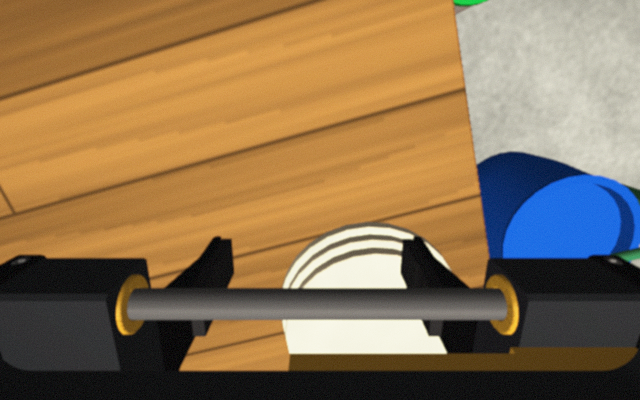

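Scene: the tabs run yellow (290,231), red (311,244), blue (333,257), and the carriage is beyond yellow at about (285,205). Side: red is at (331,200), again the middle one, so the target is notch1. The next step is the metric measurement.

```bash
cat > h.py <<'E'
import numpy as np,cv2,pickle
def ray(im,u,v):
    d=np.array([(u-im["cx"])/im["fx"],(v-im["cy"])/im["fy"],1.0])
    R=np.array(im["R"]);t=np.array(im["t"]);return -R.T@t,R.T@d
def plane(im,u,v,z):
    o,d=ray(im,u,v);return o+d*(z-o[2])/d[2]
def tri(obs):
    A=np.zeros((3,3));b=np.zeros(3)
    L=[]
    for im,u,v in obs:
        o,d=ray(im,u,v);d=d/np.linalg.norm(d);P=np.eye(3)-np.outer(d,d);A+=P;b+=P@o;L.append((o,P))
    x=np.linalg.solve(A,b);return x,[np.linalg.norm(P@(x-o)) for o,P in L]
def proj(im,X):
    p=np.array(im["R"])@X+np.array(im["t"]);return im["fx"]*p[0]/p[2]+im["cx"],im["fy"]*p[1]/p[2]+im["cy"]
def blobs(im,lo,hi,roi,amin=8):
    h=cv2.cvtColor(im["frame"],cv2.COLOR_RGB2HSV);m=cv2.inRange(h,np.array(lo),np.array(hi))
    x0,y0,x1,y1=roi;k=np.zeros_like(m);k[y0:y1,x0:x1]=m[y0:y1,x0:x1]
    n,l,s,c=cv2.connectedComponentsWithStats(k)
    return [(c[i].round(1),s[i]) for i in range(1,n) if s[i][4]>=amin]
E
python3 - <<'E'
from h import *
d=pickle.load(open("im0.pkl","rb"))
rois={"scene":(240,170,450,310),"side":(225,130,400,290)}
for n,r in rois.items():
    im=d[n]
    for c,lo,hi in [("red",(0,180,90),(5,255,255)),("blue",(105,150,60),(125,255,255)),("yel",(24,180,90),(33,255,255)),("green",(60,100,30),(90,255,255)),("orange",(6,190,170),(16,255,255))]:
        print(n,c,blobs(im,lo,hi,r))
    x0,y0,x1,y1=r
    cv2.imwrite(f"pics/{n}0z.png",cv2.resize(im["frame"][y0:y1,x0:x1,::-1],(780,580 if n=="side" else 520),interpolation=cv2.INTER_CUBIC))
E
```

```text
scene red [(array([311. , 243.8]), array([307, 240,   9,   9,  51], dtype=int32))]
scene blue [(array([332.5, 256.8]), array([329, 253,   8,   9,  53], dtype=int32))]
scene yel [(array([290.3, 231. ]), array([287, 228,   8,   9,  41], dtype=int32))]
scene green []
scene orange [(array([265.4, 195.1]), array([263, 194,   6,   4,  16], dtype=int32))]
side red [(array([330.4, 199. ]), array([326, 195,   9,  10,  56], dtype=int32))]
side blue [(array([315.9, 188. ]), array([312, 185,   8,   9,  27], dtype=int32))]
side yel []
side green []
side orange [(array([369.4, 198.1]), array([365, 195,   9,   8,  45], dtype=int32))]
```

View pics/scene0z.png

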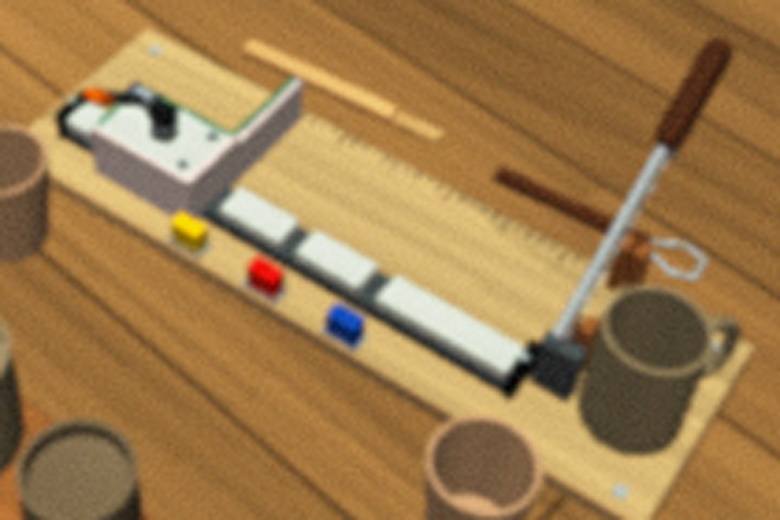

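View pics/side0z.png

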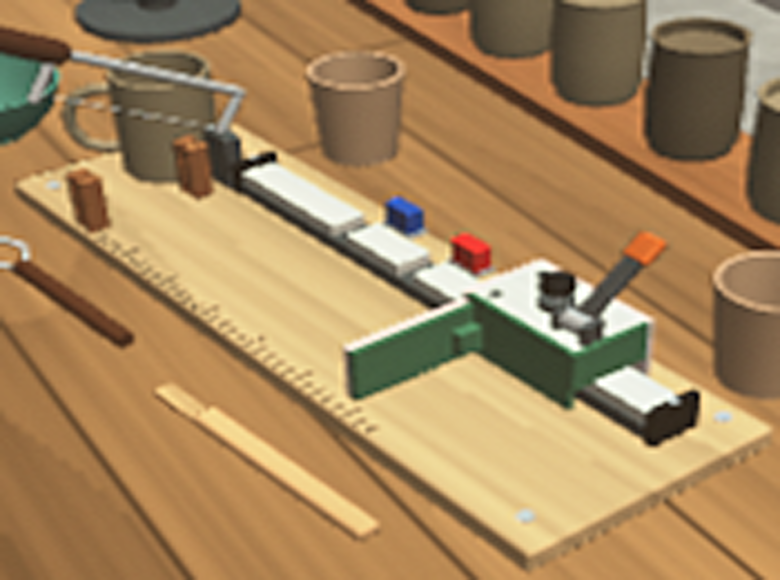

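Run:
```python
from h import *
d=pickle.load(open("im0.pkl","rb"));S,D=d["scene"],d["side"]
loc=[];W=[];lab=[]
def add(n,im,zu,zv,x,y):
    if n=="D": u,v=225+zu/4.457,130+zv/3.625
    else: u,v=240+zu/3.714,170+zv/3.714
    p=plane(im,u,v,.018);loc.append((x,y));W.append(p[:2])
add("D",D,527,553,-85,-260);add("D",D,18,190,-85,300);add("D",D,770,428,95,-260)
add("S",S,150,32,-85,-260);add("S",S,748,345,-85,300);add("S",S,650,518,95,300)
for (a,b,y) in [((311,243.8),(330.4,199),-10),((332.5,256.8),(315.9,188),60)]:
    x,e=tri([(S,*a),(D,*b)]);print("tab",x.round(4),np.round(e,4));loc.append((85,y));W.append(x[:2])
p=plane(S,290.3,231,.033);print("yel",p);loc.append((85,-80));W.append(p[:2])
L=np.array(loc)/1000;W=np.array(W)
a=L-L.mean(0);b=W-W.mean(0)
th=np.arctan2((a[:,0]*b[:,1]-a[:,1]*b[:,0]).sum(),(a*b).sum())
R=np.array([[np.cos(th),-np.sin(th)],[np.sin(th),np.cos(th)]]);t=W.mean(0)-R@L.mean(0)
print("yaw",np.degrees(th),"t",t);print(((W-t)@R-L).round(4)*1000)
# carriage: clamp pad; knob top, plate
x,e=tri([(S,265.4,195.1),(D,369.4,198.1)]);print("pad",x,e,"board",((x[:2]-t)@R))
# block white top corner far/bow: scene (190,180) z=72 ; plate top end corners scene (290,80)
for nm,im,u,v,z in [("block top far+y corner",S,240+188/3.714,170+183/3.714,.072),("blk far -y",S,240+95/3.714,170+140/3.714,.072),("plate end top S",S,240+293/3.714,170+82/3.714,.065),("plate end bottom D green",D,225+350/4.457,130+398/3.625,.022),("plate end top D",D,225+347/4.457,130+350/3.625,.065),("knob top S",S,240+157/3.714,170+103/3.714,.097),("knobtop D",D,225+557/4.457,130+280/3.625,.097),("-y end block top D",D,225+572/4.457,130+352/3.625,.072)]:
    q=plane(im,u,v,z);print(nm,q.round(4),((q[:2]-t)@R*1000).round(1))
np.savez("board.npz",R=R,t=t,th=th)
```

```text
tab [0.6569 0.0562 0.0331] [0.0002 0.0002]
tab [0.6488 0.1265 0.0345] [0.0005 0.0005]
yel [ 0.66518154 -0.01547984  0.033     ]
yaw 8.613578591770095 t [0.57101579 0.05234743]
[[ -0.7   2.3]
 [ -0.5 -15.3]
 [ -4.7   0.3]
 [  4.3  11.2]
 [  6.7  -1.5]
 [ -6.4   1.4]
 [  0.5   1. ]
 [  3.    1.7]
 [ -2.1  -1.2]]
pad [ 0.6751089  -0.09889077  0.120925  ] [np.float64(0.0008641148593645735), np.float64(0.0008641148593646259)] board [ 0.08026814 -0.16512236]
block top far+y corner [ 0.6581 -0.0206  0.072 ] [ 75.2 -85.2]
blk far -y [ 0.6779 -0.1009  0.072 ] [  82.7 -167.5]
plate end top S [ 0.5214 -0.0444  0.065 ] [-63.5 -88.3]
plate end bottom D green [ 0.5147 -0.0479  0.022 ] [-70.7 -90.7]
plate end top D [ 0.5149 -0.0483  0.065 ] [-70.5 -91.1]
knob top S [ 0.6346 -0.0782  0.097 ] [  43.3 -138.6]
knobtop D [ 0.6321 -0.0781  0.097 ] [  40.9 -138.1]
-y end block top D [ 0.6136 -0.1213  0.072 ] [  16.1 -178.1]
```

Run:
```python
from h import *
from scipy.optimize import least_squares
d=pickle.load(open("im0.pkl","rb"));S,D=d["scene"],d["side"]
loc=[];W=[]
def add(n,im,zu,zv,x,y,z=.018):
    if n=="D": u,v=225+zu/4.457,130+zv/3.625
    else: u,v=240+zu/3.714,170+zv/3.714
    p=plane(im,u,v,z);loc.append((x,y));W.append(p[:2])
add("D",D,527,553,-85,-260);add("D",D,18,190,-85,300);add("D",D,770,428,95,-260)
add("S",S,150,32,-85,-260);add("S",S,748,345,-85,300);add("S",S,650,518,95,300)
for (a,b,y) in [((311,243.8),(330.4,199),-10),((332.5,256.8),(315.9,188),60)]:
    x,e=tri([(S,*a),(D,*b)]);loc.append((85,y));W.append(x[:2])
loc.append((85,-80));W.append(plane(S,290.3,231,.033)[:2])
# notch slots on rail (centres, z=.040), scene: edges at far-left & near ends
add("S",S,292,241,45,-10,.036);add("S",S,371,288,45,60,.036)
L=np.array(loc)/1000;W=np.array(W)
def tf(p): c,s=np.cos(p[0]),np.sin(p[0]);R=np.array([[c,-s],[s,c]]);return R,p[1:]
def f(p): R,t=tf(p);return ((W-t)@R-L).ravel()
r=least_squares(f,[.12,.57,.05],loss="cauchy",f_scale=.0015)
R,t=tf(r.x);print(np.degrees(r.x[0]),t);print((f(r.x).reshape(-1,2)*1000).round(1))
for nm,p in [("pad",[.6751,-.0989]),("knobS",[.6346,-.0782]),("knobD",[.6321,-.0781]),("plateS",[.5214,-.0444]),("plateD bot",[.5147,-.0479]),("blkcorner",[.6581,-.0206]),("blk -y",[.6136,-.1213]),("blkfar-y",[.6779,-.1009])]:
    print(nm,((np.array(p)-t)@R*1000).round(1))
np.savez("board.npz",R=R,t=t,th=r.x[0])
```

```text
7.928426964854849 [0.57304593 0.05440458]
[[  0.1  -0.4]
 [ -6.2 -18.1]
 [ -3.9  -0.3]
 [  5.    8.5]
 [  0.8  -4.2]
 [-12.3   0.7]
 [ -1.7   0.2]
 [ -0.    1. ]
 [ -3.4  -1.9]
 [  2.4  -0.1]
 [  3.5   0.4]]
pad [  79.9 -165.9]
knobS [  42.7 -139.8]
knobD [  40.2 -139.4]
plateS [-64.8 -90.7]
plateD bot [-71.9 -93.3]
blkcorner [ 73.9 -86. ]
blk -y [  15.9 -179.6]
blkfar-y [  82.4 -168.3]
```

```bash
cat >> h.py <<'E'
from scipy.spatial.transform import Rotation as Ro
B=np.load("board.npz") if __import__("os").path.exists("board.npz") else None
def wb(x,y): return B["R"]@np.array([x,y])/1000+B["t"]
def go(st,P,yaw=None):
    """tool shift and turn to world P, tool y along board y (nearest of two)"""
    R0=Ro.from_rotvec(st["tool_rot"]).as_matrix()
    P=np.array(P);sh=R0.T@(P-st["position"])
    c=[]
    for s in (1,-1):
        y=np.append(B["R"][:,1],0)*s;z=np.array([0,0,-1.]);x=np.cross(y,z)
        c.append(Ro.from_matrix(R0.T@np.stack([x,y,z],1)).as_rotvec(degrees=True))
    c.sort(key=np.linalg.norm)
    return sh.round(4),[v.round(2) for v in c]
E
python3 - <<'E'
from bench import *
from h import *
s=get_state();print(Ro.from_rotvec(s["tool_rot"]).as_matrix().round(3))
p=wb(-35,-150);print(p)
print(go(s,[.30,.42,.35]));print(go(s,[*p,.35]));print(go(s,[*p,.2]))
E
```

```text
[[-0.964  0.266 -0.   ]
 [ 0.266  0.964 -0.001]
 [-0.    -0.002 -1.   ]]
[ 0.55907088 -0.09898935]
(array([-0.1776, -0.1652, -0.128 ]), [array([-9.000e-02, -1.000e-02, -2.333e+01]), array([-2.0000e-02,  1.2000e-01,  1.5667e+02])])
(array([-0.5652, -0.5967, -0.1273]), [array([-9.000e-02, -1.000e-02, -2.333e+01]), array([-2.0000e-02,  1.2000e-01,  1.5667e+02])])
(array([-0.5652, -0.5965,  0.0227]), [array([-9.000e-02, -1.000e-02, -2.333e+01]), array([-2.0000e-02,  1.2000e-01,  1.5667e+02])])
```

Call:
play_rows(series=[0, 0, 0, -0.04, 0, 0, 0, 0, 0, 0, -0.08, 0, 0, -5, 0, -0.02, -0.02, -0.12, 0, 0, -10, 0, -0.05, -0.05, -0.13, 0, 0, -15, 0, -0.075, -0.08, -0.13, 0, 0, -20, 0, -0.1, -0.106, -0.13, 0, 0, -23.3, 0, -0.13, -0.137, -0.13, 0, 0, -23.3, 0, -0.16, -0.167, -0.13, 0, 0, -23.3, 0, -0.188, -0.198, -0.13, 0, 0, -23.3, 0, -0.215, -0.227, -0.13, 0, 0, -23.3])

```text
time: 0.98
position: [0.32, 0.3488, 0.3524]
tool_rot: [0.216, -3.134, -0.0]
ft_force: [0.5, 0.9, 0.1]
grip_width: 0.323
```

Run:
```python
from bench import *
from h import *
s=get_state();print(s["time"],s["position"],s["grip_width"],s["joint_positions"].round(2))
p=wb(-35,-150);print(go(s,[*p,.2]))
```

```text
0.9833 [0.32003356 0.34883005 0.35241169] 0.32266266259078386 [-0.98 -0.09  0.08  1.65  0.01  1.58  0.82]
(array([-0.1752, -0.4765,  0.1523]), [array([ 0.01, -0.  , -0.03]), array([-0.0000e+00, -2.0000e-02,  1.7997e+02])])
```

Call:
play_rows(series=[0, -0.013, -0.036, 0, 0, 0, 0, 0, -0.027, -0.073, 0, 0, 0, 0, 0, -0.041, -0.11, 0, 0, 0, 0, 0, -0.054, -0.147, 0, 0, 0, 0, 0, -0.068, -0.185, 0, 0, 0, 0, 0, -0.082, -0.222, 0, 0, 0, 0, 0, -0.095, -0.26, 0, 0, 0, 0, 0, -0.109, -0.297, 0, 0, 0, 0, 0, -0.123, -0.334, 0, 0, 0, 0, 0, -0.137, -0.372, 0, 0, 0, 0])

```text
time: 1.82
position: [0.5067, -0.0004, 0.3526]
tool_rot: [-0.217, 3.134, 0.001]
ft_force: [0.4, 0.4, -0.2]
grip_width: 0.008
```

Call:
play_rows(series=[0, -0.013, -0.036, 0, 0, 0, 0, 0, -0.026, -0.072, 0, 0, 0, 0, 0, -0.038, -0.104, 0.01, 0, 0, 0, 0, -0.038, -0.104, 0.05, 0, 0, 0, 0, -0.038, -0.104, 0.09, 0, 0, 0, 0, -0.038, -0.104, 0.13, 0, 0, 0, 0, -0.038, -0.104, 0.152, 0, 0, 0, 0, -0.038, -0.104, 0.152, 0, 0, 0, 0, -0.038, -0.104, 0.152, 0, 0, 0])

```text
time: 2.57
position: [0.5576, -0.0963, 0.2]
tool_rot: [0.216, -3.132, 0.0]
ft_force: [-0.4, 0.4, 0.4]
grip_width: 0.005
```

Run:
```python
from bench import *
from h import *
s=get_state();print(s["time"],s["position"],s["grip_width"],s["ft_force"],s["joint_positions"].round(2))
print("board",((s["position"][:2]-B["t"])@B["R"]*1000).round(1))
d={}
for n in ["side","wrist","scene"]:
    im=get_image(n);d[n]=im
    cv2.imwrite(f"pics/{n}1.png",im["frame"][:,:,::-1])
pickle.dump(d,open("im1.pkl","wb"))
f=d["side"]["frame"][130:290,225:400,::-1];cv2.imwrite("pics/side1z.png",cv2.resize(f,(656,600),interpolation=cv2.INTER_CUBIC))
```

```text
2.5667 [ 0.55759308 -0.09632167  0.19995615] 0.0049828340836819245 [-0.43244925  0.41297358  0.40701453] [-0.5   0.18  0.71  1.72 -0.12  1.29  1.94]
board [ -36.1 -147.2]
```

View pics/side1z.png

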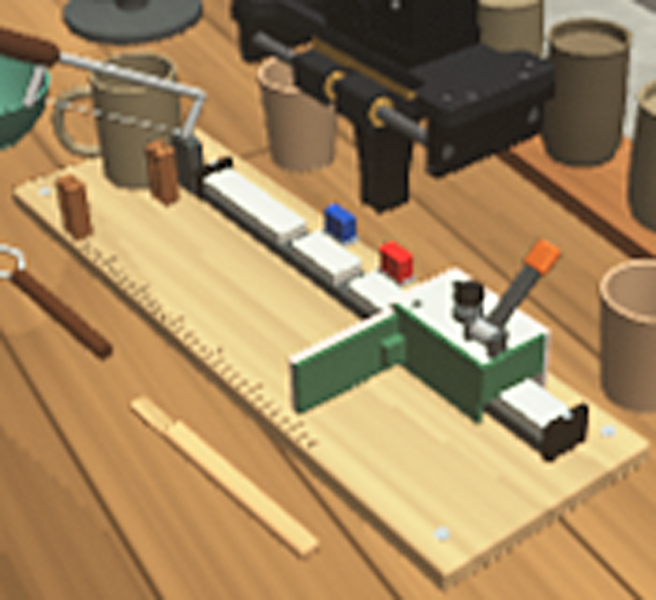

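View pics/wrist1.png

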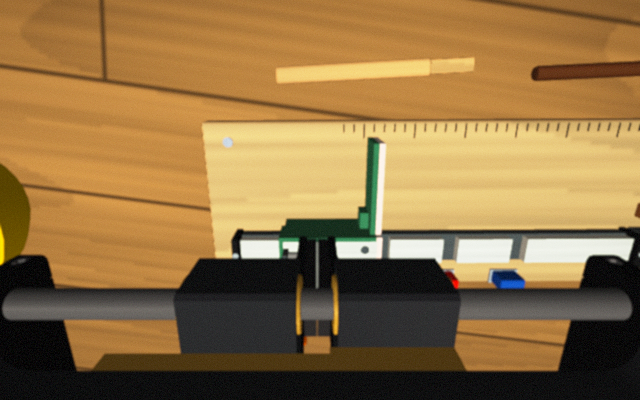

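Wrist: plate with its green back face at u 368–379 (v 140–235), board corner at (204,123), and the rail running level at v≈235–260. I'll use this view to refine the pose.

Run:
```python
from h import *
d=pickle.load(open("im1.pkl","rb"));W=d["wrist"]
def b(nm,u,v,z):
    q=plane(W,u,v,z);print(nm,q.round(4),((q[:2]-B["t"])@B["R"]*1000).round(1))
b("board corner(-85,-260)",204,123,.018)
b("board edge right x=-85",620,119,.018)
b("rail -x edge L (x32,y-225)",235,231,.04)
b("rail -x edge right",630,229,.04)
b("plate top green/white end (back top edge)",379,141,.065)
b("plate white front top end",384.5,141,.065)
b("plate back bottom end",368,139,.022)
b("block front-left top",281,237,.072)
b("block front-right top",383,237,.072)
b("notch1 L,R",449,236,.04);b("",459,236,.04);b("notch2",515,236,.04);b("",524,236,.04)
b("knob hole",365,250,.072)
f=W["frame"][110:280,190:530,::-1];cv2.imwrite("pics/wrist1z.png",cv2.resize(f,(800,400),interpolation=cv2.INTER_CUBIC))
```

```text
board corner(-85,-260) [ 0.5251 -0.2123  0.018 ] [ -84.3 -257.5]
board edge right x=-85 [0.4654 0.1902 0.018 ] [-87.9 149.4]
rail -x edge L (x32,y-225) [ 0.6255 -0.1702  0.04  ] [  21.  -229.7]
rail -x edge right [0.5685 0.2247 0.04  ] [ 19.  169.3]
plate top green/white end (back top edge) [ 0.5131 -0.0482  0.065 ] [-73.6 -93.3]
plate white front top end [ 0.5124 -0.0435  0.065 ] [-73.6 -88.6]
plate back bottom end [ 0.5179 -0.0508  0.022 ] [-69.1 -96.6]
block front-left top [ 0.611  -0.1218  0.072 ] [  13.2 -179.8]
block front-right top [ 0.5981 -0.0291  0.072 ] [ 13.3 -86.2]
notch1 L,R [0.6011 0.0456 0.04  ] [ 26.6 -12.6]
 [0.5997 0.0557 0.04  ] [26.6 -2.4]
notch2 [0.5919 0.1121 0.04  ] [26.6 54.5]
 [0.5906 0.1211 0.04  ] [26.6 63.6]
knob hole [ 0.6133 -0.0431  0.072 ] [  26.4 -102.2]
```

View pics/wrist1z.png

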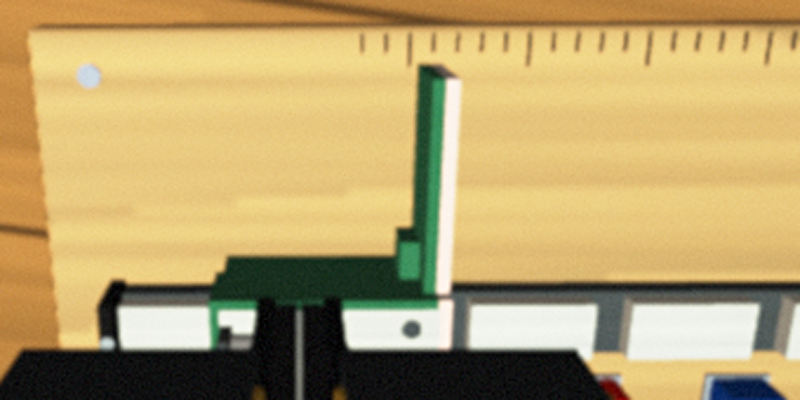

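Call:
play_rows(series=[0, 0, 0, 0.04, 0, 0, 0, 0, 0, 0, 0.08, 0, 0, 0, 0, 0, 0, 0.115, 0, 0, 0, 0, 0, 0, 0.145, 0, 0, 0, 0, 0, 0, 0.168, 0, 0, 0, 0, 0, 0, 0.168, 0, 0, 0, 0, 0, 0.005, 0.168, 0, 0, 0, 0, 0, 0.01, 0.168, 0, 0, 0])

```text
time: 3.38
position: [0.5591, -0.0867, 0.0351]
tool_rot: [-0.215, 3.13, -0.001]
ft_force: [-0.3, 0.4, 1.0]
grip_width: 0.003
```

```bash
cat > look.py <<'E'
import sys
from bench import *
from h import *
k=sys.argv[1]
s=get_state();print(s["time"],s["position"].round(4),s["ft_force"].round(2),s["grip_width"])
print("board",((s["position"][:2]-B["t"])@B["R"]*1000).round(1))
d={}
for n in ["side","wrist","scene"]:
    im=get_image(n);d[n]=im
    cv2.imwrite(f"pics/{n}{k}.png",im["frame"][:,:,::-1])
pickle.dump(d,open(f"im{k}.pkl","wb"))
f=d["side"]["frame"][130:290,225:400,::-1];cv2.imwrite(f"pics/side{k}z.png",cv2.resize(f,(656,600),interpolation=cv2.INTER_CUBIC))
f=d["scene"]["frame"][170:310,240:450,::-1];cv2.imwrite(f"pics/scene{k}z.png",cv2.resize(f,(780,520),interpolation=cv2.INTER_CUBIC))
E
python3 look.py 2
```

```text
3.3833 [ 0.5591 -0.0867  0.0351] [-0.31  0.37  0.97] 0.003354552828540983
board [ -33.3 -137.9]
```

View pics/side2z.png

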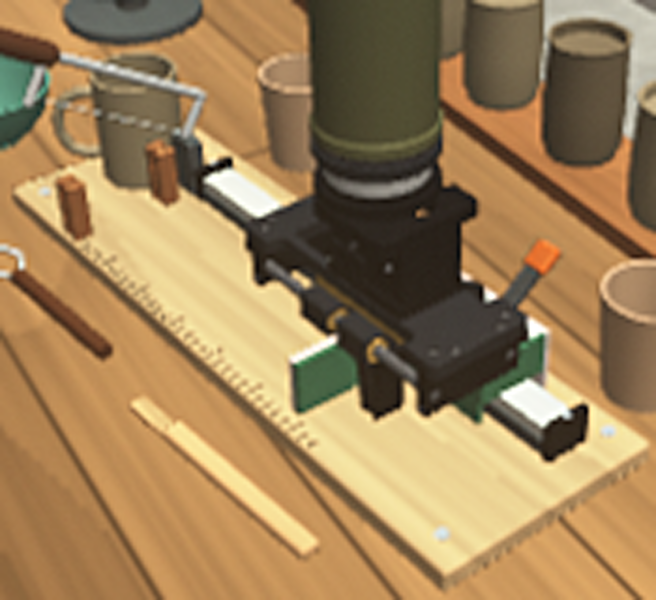

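View pics/wrist2.png

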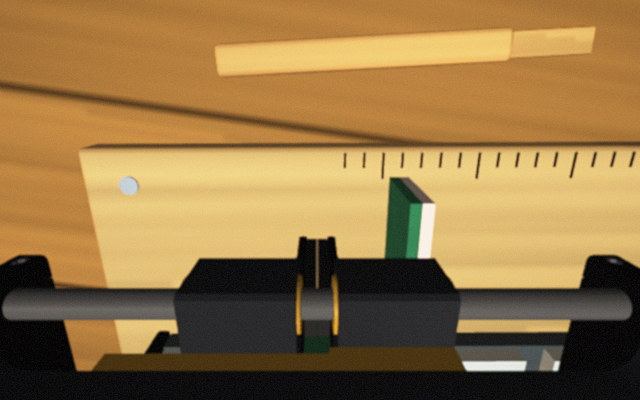

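The side view shows the shut fingers behind the green plate, clear of the block. Now pushing to contact.

Call:
play_rows(series=[0, 0, 0.006, 0, 0, 0, 0, 0, 0, 0.012, 0, 0, 0, 0, 0, 0, 0.018, 0, 0, 0, 0, 0, 0, 0.023, 0, 0, 0, 0, 0, 0, 0.027, 0, 0, 0, 0, 0, 0, 0.031, 0, 0, 0, 0, 0, 0, 0.035, 0, 0, 0, 0, 0, 0, 0.039, 0, 0, 0, 0, 0, 0, 0.04, 0, 0, 0, 0, 0, 0, 0.04, 0, 0, 0])

```text
schema error: expected a multiple of 7 numbers
```

```bash
python3 look.py 3
```

```text
3.5333 [ 0.5588 -0.0856  0.0349] [0.71 0.26 0.06] 0.004835360300960375
board [ -33.4 -136.7]
```

View pics/wrist3.png

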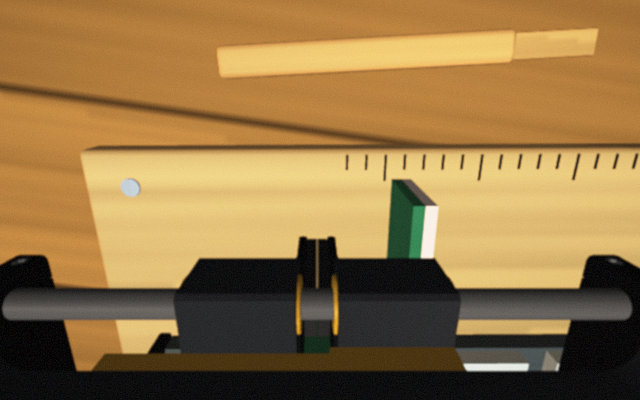

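View pics/scene3z.png

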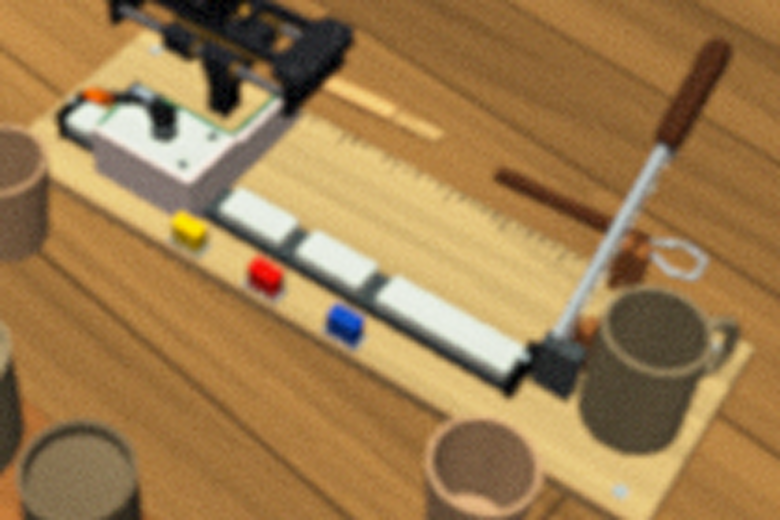

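The call was refused for a miscount in its rows, so nothing moved. Resending the push.

Call:
play_rows(series=[0, 0, 0.006, 0, 0, 0, 0, 0, 0, 0.012, 0, 0, 0, 0, 0, 0, 0.018, 0, 0, 0, 0, 0, 0, 0.023, 0, 0, 0, 0, 0, 0, 0.027, 0, 0, 0, 0, 0, 0, 0.031, 0, 0, 0, 0, 0, 0, 0.035, 0, 0, 0, 0, 0, 0, 0.039, 0, 0, 0, 0])

```text
time: 4.35
position: [0.5515, -0.0483, 0.0325]
tool_rot: [-0.215, 3.134, -0.001]
ft_force: [0.4, -2.9, -1.7]
grip_width: 0.009
```

```bash
python3 look.py 4
```

```text
4.35 [ 0.5515 -0.0483  0.0325] [ 0.39 -2.88 -1.65] 0.00884486317546119
board [-35.5 -98.8]
```

View pics/wrist4.png

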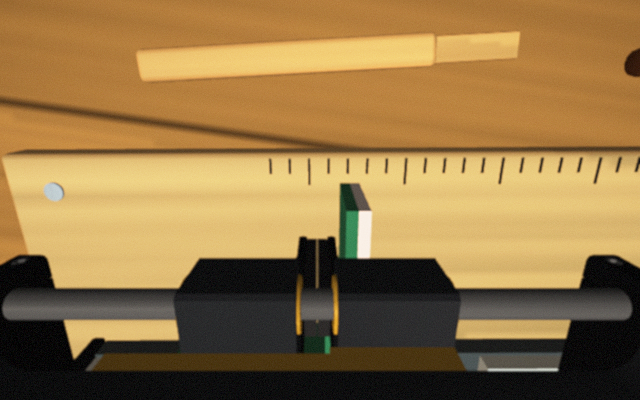

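View pics/scene4z.png

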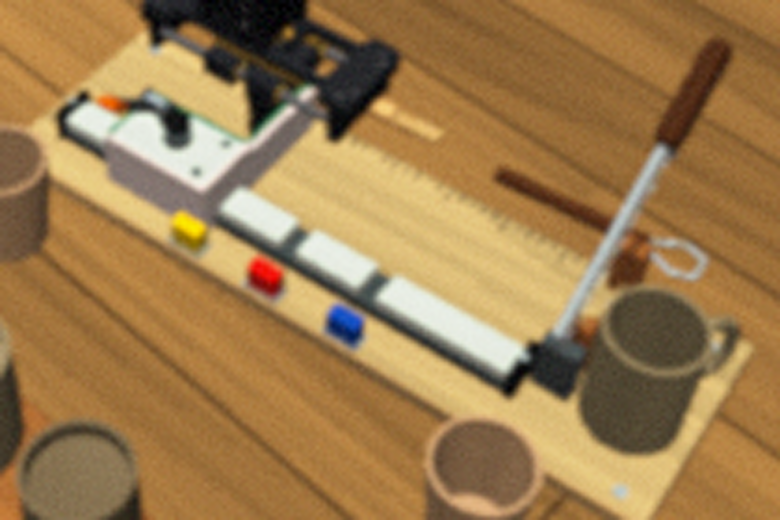

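Contact made at about 3 N and the carriage is moving, so the stop is near board y −121. Pushing on through notch 0.

Call:
play_rows(series=[0, 0, 0.008, 0, 0, 0, 0, 0, 0, 0.016, 0, 0, 0, 0, 0, 0, 0.024, 0, 0, 0, 0, 0, 0, 0.032, 0, 0, 0, 0, 0, 0, 0.04, 0, 0, 0, 0, 0, 0, 0.047, 0, 0, 0, 0, 0, 0, 0.054, 0, 0, 0, 0, 0, 0, 0.061, 0, 0, 0, 0, 0, 0, 0.068, 0, 0, 0, 0, 0, 0, 0.075, 0, 0, 0, 0])

```text
time: 5.33
position: [0.5408, 0.0273, 0.0325]
tool_rot: [0.217, -3.133, -0.001]
ft_force: [-1.2, -3.0, 1.3]
grip_width: 0.008
```

```bash
python3 look.py 5
```

```text
5.3333 [0.5408 0.0273 0.0325] [-1.2  -2.95  1.27] 0.008307943652924477
board [-35.7 -22.4]
```

View pics/scene5z.png

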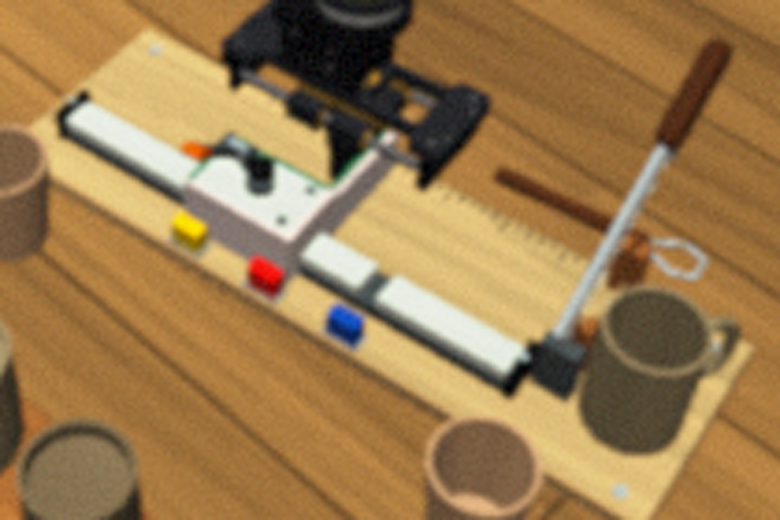

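View pics/wrist5.png

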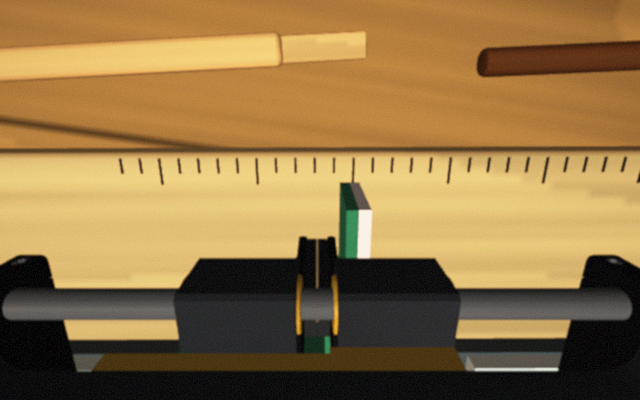

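Call:
play_rows(series=[0, 0, 0.006, 0, 0, 0, 0, 0, 0, 0.012, 0, 0, 0, 0, 0, 0, 0.018, 0, 0, 0, 0, 0, 0, 0.023, 0, 0, 0, 0, 0, 0, 0.026, 0, 0, 0, 0, 0, 0, 0.026, 0, 0, 0, 0])

```text
time: 5.98
position: [0.5376, 0.0538, 0.0326]
tool_rot: [-0.219, 3.134, 0.002]
ft_force: [-0.2, -0.5, 0.3]
grip_width: 0.006
```

```bash
python3 look.py 6
python3 - <<'E'
from h import *
for k in (1,4,5,6):
    d=pickle.load(open(f"im{k}.pkl","rb"));S=d["scene"]
    for c,_ in [max(blobs(S,(6,190,150),(16,255,255),(240,170,330,235),4),key=lambda b:b[1][4])]:
        q=plane(S,*c,.118);print("pad",k,c,((q[:2]-B["t"])@B["R"]*1000).round(1))
    # knob: dark blob
    g=cv2.cvtColor(S["frame"],cv2.COLOR_RGB2GRAY)
E
```

```text
5.9833 [0.5376 0.0538 0.0326] [-0.17 -0.51  0.25] 0.0062659833179134206
board [-35.2   4.3]
pad 1 [265.8 195.1] [  77.8 -167.8]
pad 4 [269.5 197.2] [  77.8 -154.6]
pad 5 [292.2 209.8] [ 77.2 -77.1]
pad 6 [299.6 214.2] [ 77.8 -52.2]
```

View pics/scene6z.png

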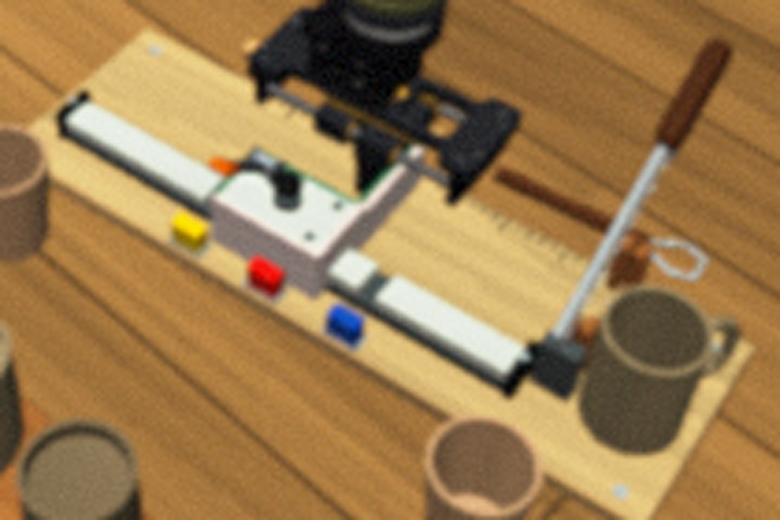

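Call:
play_rows(series=[0, 0, 0.0015, 0, 0, 0, 0, 0, 0, 0.003, 0, 0, 0, 0, 0, 0, 0.004, 0, 0, 0, 0, 0, 0, 0.004, 0, 0, 0, 0])

```text
time: 6.47
position: [0.5369, 0.0563, 0.0325]
tool_rot: [0.216, -3.134, -0.0]
ft_force: [-0.5, -0.1, 0.0]
grip_width: 0.008
```

```bash
python3 look.py 7
cat > pad.py <<'E'
import sys
from h import *
for k in sys.argv[1:]:
    d=pickle.load(open(f"im{k}.pkl","rb"));S=d["scene"]
    c,_=max(blobs(S,(6,190,150),(16,255,255),(240,170,330,235),4),key=lambda b:b[1][4])
    q=plane(S,*c,.118);print("pad",k,c,((q[:2]-B["t"])@B["R"]*1000).round(1))
    W=d["wrist"];print("green w",[ (a,b.tolist()) for a,b in blobs(W,(60,80,30),(90,255,255),(335,150,420,258),20)])
E
python3 pad.py 5 6 7
```

```text
6.4667 [0.5369 0.0563 0.0325] [-0.54 -0.14  0.02] 0.008436154161961824
board [-35.5   6.8]
pad 5 [292.2 209.8] [ 77.2 -77.1]
green w [(array([348.1, 223.6]), [339, 184, 19, 74, 1120])]
pad 6 [299.6 214.2] [ 77.8 -52.2]
green w [(array([349.1, 223.3]), [341, 184, 18, 74, 1144])]
pad 7 [300.5 214.5] [ 77.2 -49.7]
green w [(array([348.3, 223.2]), [340, 184, 18, 74, 1112])]
```

Call:
play_rows(series=[0, 0, 0.001, 0, 0, 0, 0, 0, 0, 0.002, 0, 0, 0, 0, 0, 0, 0.002, 0, 0, 0, 0, 0, 0, 0.002, 0, 0, 0, 0])

```text
time: 6.95
position: [0.5369, 0.0585, 0.0326]
tool_rot: [-0.217, 3.134, 0.001]
ft_force: [-0.2, -0.7, 0.8]
grip_width: 0.002
```

```bash
python3 look.py 8; python3 pad.py 8
```

```text
6.95 [0.5369 0.0585 0.0326] [-0.23 -0.65  0.79] 0.002100852042137339
board [-35.2   9.1]
pad 8 [302.7 216.1] [ 78.2 -41.8]
green w [(array([360.4, 223.4]), [351, 183, 22, 75, 1341])]
```

The plate jumped ahead of the finger: its green left edge in the wrist view went from u 340 to 351 and the pad moved 8 mm. So the plunger has dropped in; checking in the pictures.

View pics/scene8z.png

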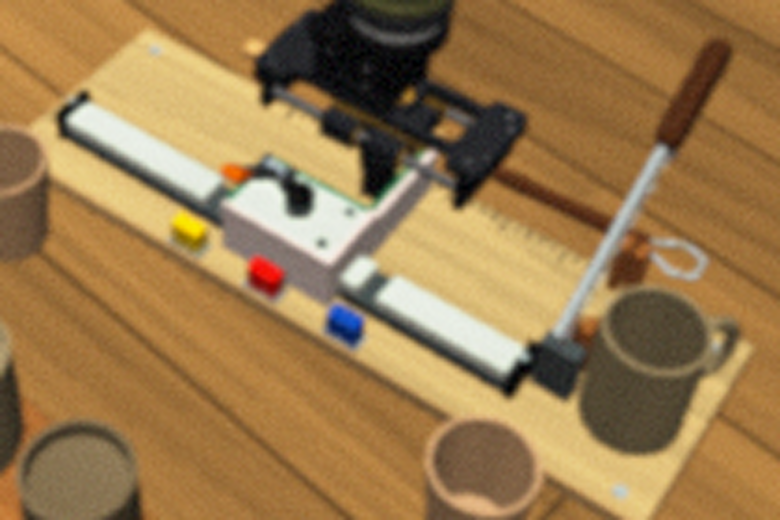

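View pics/wrist8.png

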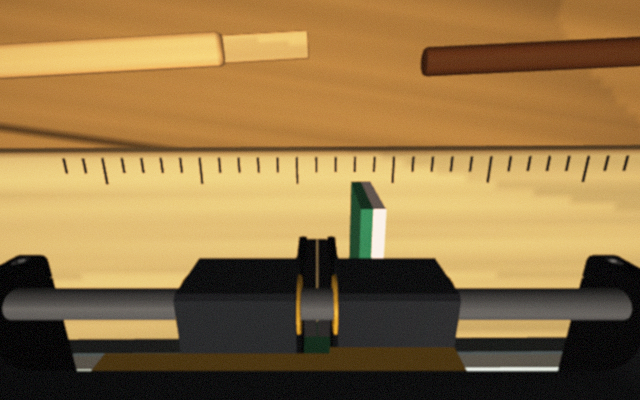

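The white block is beside the red tab and the plate stands ~5 mm ahead of the finger. Backing off and rising.

Call:
play_rows(series=[0, 0, -0.01, 0, 0, 0, 0, 0, 0, -0.02, 0, 0, 0, 0, 0, 0, -0.025, -0.03, 0, 0, 0, 0, 0, -0.03, -0.07, 0, 0, 0, 0, 0, -0.035, -0.11, 0, 0, 0, 0, 0, -0.04, -0.15, 0, 0, 0, 0, 0, -0.05, -0.18, 0, 0, 0, 0, 0, -0.05, -0.18, 0, 0, 0])

```text
time: 7.77
position: [0.5478, 0.0045, 0.2197]
tool_rot: [-0.209, 3.123, 0.001]
ft_force: [1.2, -0.3, -0.6]
grip_width: 0.007
```

```bash
python3 look.py 9; python3 pad.py 9
```

```text
7.7667 [0.5478 0.0045 0.2197] [ 1.2  -0.26 -0.64] 0.006577014221807829
board [-31.9 -45.9]
pad 9 [302.8 216.2] [ 78.3 -41.4]
green w [(array([374.9, 205.5]), [335, 150, 65, 82, 1946])]
```

View pics/side9z.png

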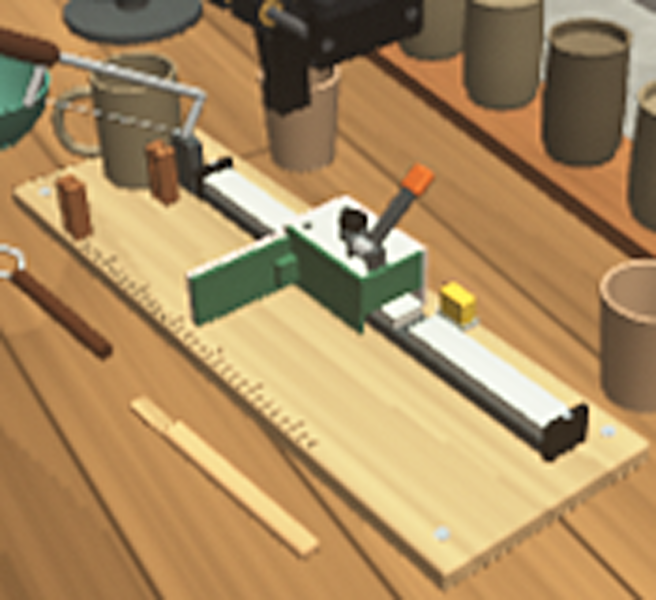

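View pics/wrist9.png

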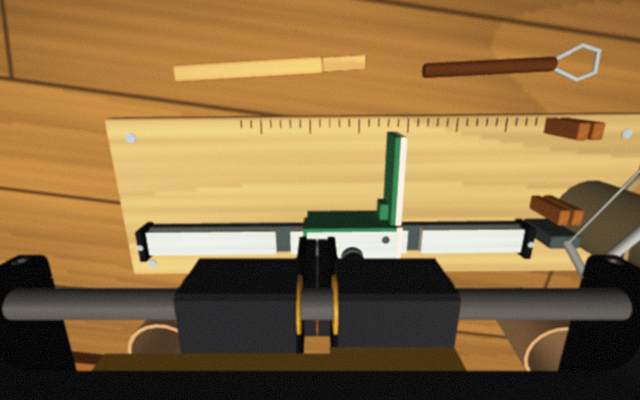

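Run:
```python
from bench import *
from h import *
d=pickle.load(open("im9.pkl","rb"));S,D,W=d["scene"],d["side"],d["wrist"]
b=lambda q:((q[:2]-B["t"])@B["R"]*1000).round(1)
a=blobs(S,(6,190,150),(16,255,255),(240,170,330,235),4);c=blobs(D,(3,180,150),(16,255,255),(325,165,350,190),4);print(a,c)
x,e=tri([(S,*a[0][0]),(D,*c[0][0])]);print(x,e,b(x))
for u,v in[(305,231),(403,229)]: print("blk",b(plane(W,u,v,.072)))
print("knobD",b(plane(D,225+353/3.749,130+217/3.75,.097)),"knobS",b(plane(S,240+295/3.714,170+188/3.714,.097)))
s=get_state();print(go(s,[*wb(77,-42),.15]));print(go(s,[*wb(77,-42),.083]))
```

```text
[(array([302.8, 216.2]), array([300, 215,   7,   4,  19], dtype=int32))] [(array([336.1, 177.4]), array([332, 174,   9,   8,  40], dtype=int32))]
[0.65750741 0.02608259 0.12051235] [np.float64(0.00048778679821517276), np.float64(0.0004877867982151152)] [ 79.7 -39.7]
blk [ 16.1 -55.2]
blk [14.5 38.6]
knobD [ 35.4 -21.8] knobS [49.  -8.7]
(array([-0.1128,  0.0004,  0.0621]), [array([ 0.03, -0.01, -0.11]), array([-2.0000e-02, -4.0000e-02,  1.7989e+02])])
(array([-0.1128,  0.0004,  0.1291]), [array([ 0.03, -0.01, -0.11]), array([-2.0000e-02, -4.0000e-02,  1.7989e+02])])
```

Call:
play_rows(series=[0, -0.035, 0, 0, 0, 0, 0, 0, -0.07, 0, 0, 0, 0, 0, 0, -0.1, 0, 0, 0, 0, 0, 0, -0.112, 0, 0.02, 0, 0, 0, 0, -0.112, 0, 0.04, 0, 0, 0, 0, -0.112, 0, 0.065, 0, 0, 0, 0, -0.112, 0, 0.065, 0, 0, 0, 0, -0.112, 0, 0.065, 0, 0, 0])

```text
time: 8.58
position: [0.6525, 0.0238, 0.1444]
tool_rot: [0.216, -3.128, 0.001]
ft_force: [0.1, -0.1, 0.7]
grip_width: 0.007
```

```bash
python3 look.py 10
```

```text
8.5833 [0.6525 0.0238 0.1444] [ 0.14 -0.13  0.75] 0.007443429254093133
board [ 74.4 -41.3]
```

View pics/side10z.png

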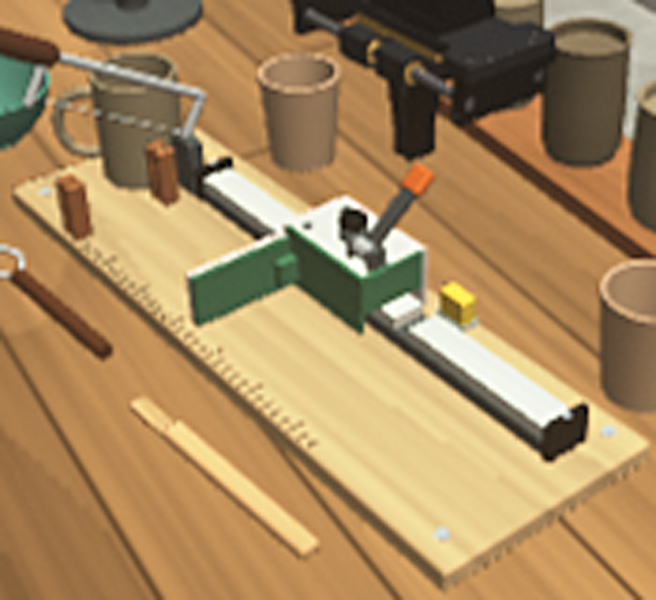

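View pics/scene10z.png

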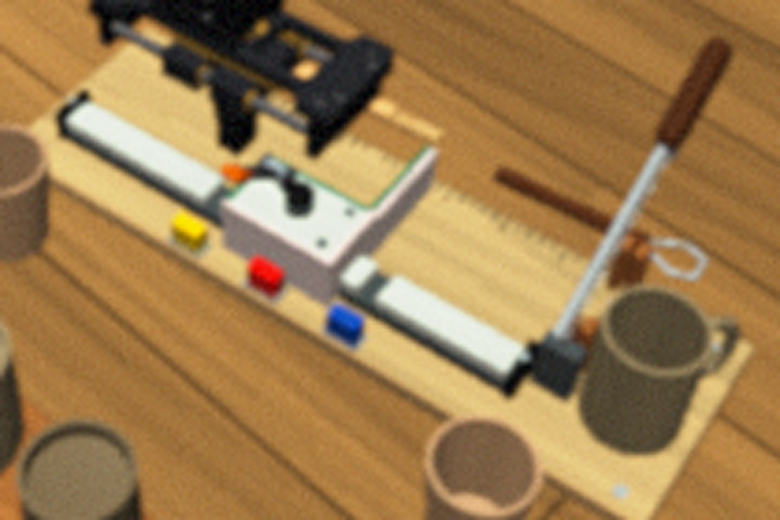

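The finger is over the orange pad in both views. Pressing down.

Call:
play_rows(series=[0, -0.001, 0, 0.008, 0, 0, 0, 0, -0.001, 0, 0.016, 0, 0, 0, 0, -0.001, 0, 0.023, 0, 0, 0, 0, -0.001, 0, 0.029, 0, 0, 0, 0, -0.001, 0, 0.035, 0, 0, 0, 0, -0.001, 0, 0.041, 0, 0, 0, 0, -0.001, 0, 0.046, 0, 0, 0, 0, -0.001, 0, 0.051, 0, 0, 0, 0, -0.001, 0, 0.055, 0, 0, 0])

```text
time: 9.48
position: [0.6556, 0.0241, 0.0919]
tool_rot: [0.216, -3.134, 0.0]
ft_force: [1.4, 0.8, 1.5]
grip_width: 0.006
```

```bash
python3 look.py 11
```

```text
9.4833 [0.6556 0.0241 0.0919] [1.44 0.78 1.49] 0.006022720122484708
board [ 77.6 -41.4]
```

View pics/side11z.png

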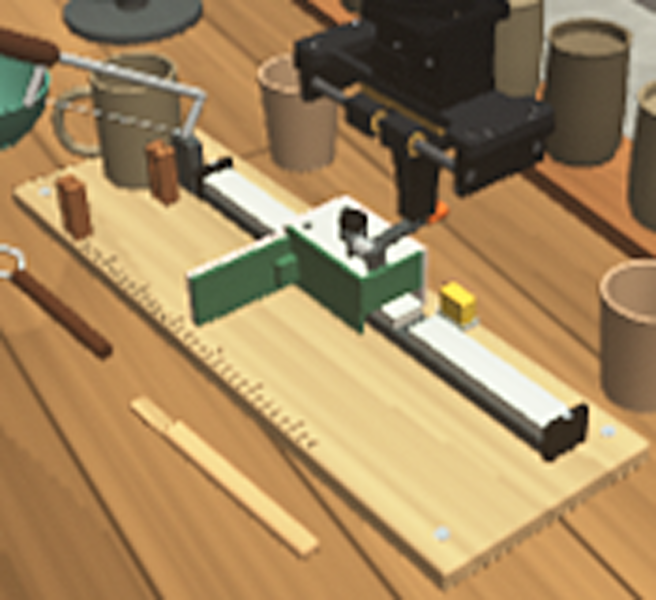

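The lever is most of the way down; pressing on until the force rises.

Call:
play_rows(series=[0, 0, 0, 0.002, 0, 0, 0, 0, 0, 0, 0.004, 0, 0, 0, 0, 0, 0, 0.006, 0, 0, 0, 0, 0, 0, 0.007, 0, 0, 0, 0, 0, 0, 0.007, 0, 0, 0])

```text
time: 10.05
position: [0.6558, 0.0241, 0.0854]
tool_rot: [-0.216, 3.134, 0.0]
ft_force: [0.3, -0.5, 0.5]
grip_width: 0.004
```

```bash
python3 look.py 12
```

```text
10.05 [0.6558 0.0241 0.0854] [ 0.35 -0.53  0.49] 0.003686260272348175
board [ 77.7 -41.4]
```

View pics/side12z.png

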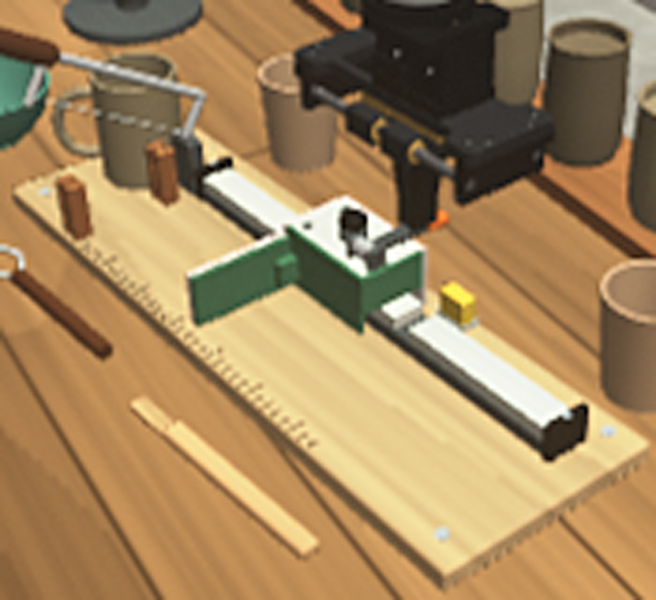

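Call:
play_rows(series=[0, 0, 0, 0.001, 0, 0, 0, 0, 0, 0, 0.002, 0, 0, 0, 0, 0, 0, 0.003, 0, 0, 0])

```text
time: 10.45
position: [0.6558, 0.024, 0.0844]
tool_rot: [-0.216, 3.134, 0.001]
ft_force: [-5.0, -0.1, 14.8]
grip_width: 0.006
```

Call:
play_rows(series=[0, 0, 0, 0.001, 0, 0, 0, 0, 0, 0, 0.002, 0, 0, 0])

```text
time: 10.62
position: [0.6559, 0.0239, 0.084]
tool_rot: [-0.216, 3.133, 0.002]
ft_force: [-9.5, 0.9, 23.3]
grip_width: 0.005
```

It has hit its stop: z = 84 mm with the force at 23 N. Rising off.

Call:
play_rows(series=[0, 0, 0, -0.005, 0, 0, 0, 0, 0, 0, -0.03, 0, 0, 0, 0, 0, 0, -0.07, 0, 0, 0, 0, 0, 0, -0.11, 0, 0, 0, 0, 0.04, 0, -0.15, 0, 0, 0, 0, 0.08, 0, -0.18, 0, 0, 0, 0, 0.12, 0, -0.2, 0, 0, 0, 0, 0.15, -0.03, -0.2, 0, 0, 0, 0, 0.15, -0.06, -0.2, 0, 0, 0, 0, 0.15, -0.06, -0.2, 0, 0, 0])

```text
time: 11.45
position: [0.513, -0.0644, 0.2826]
tool_rot: [-0.202, 3.132, -0.0]
ft_force: [-0.2, -2.5, 1.6]
grip_width: 0.009
```

```bash
python3 look.py 13
python3 - <<'E'
from h import *
d=pickle.load(open("im13.pkl","rb"));S,D=d["scene"],d["side"]
a=blobs(S,(3,180,130),(18,255,255),(280,195,325,235),4);c=blobs(D,(3,180,130),(18,255,255),(325,165,360,200),4);print(a,c)
x,e=tri([(S,*a[0][0]),(D,*c[0][0])]);print(x,e,((x[:2]-B["t"])@B["R"]*1000).round(1))
E
```

```text
11.45 [ 0.513  -0.0644  0.2826] [-0.23 -2.54  1.55] 0.009455103487203187
board [ -75.9 -109.3]
[(array([299.4, 229.2]), array([295, 226,   9,   7,  43], dtype=int32))] [(array([340.6, 188. ]), array([337, 186,   8,   6,  30], dtype=int32))]
[0.6719087  0.02703673 0.08159305] [np.float64(0.00031032659476312214), np.float64(0.00031032659476327854)] [ 94.1 -40.7]
```

View pics/side13z.png

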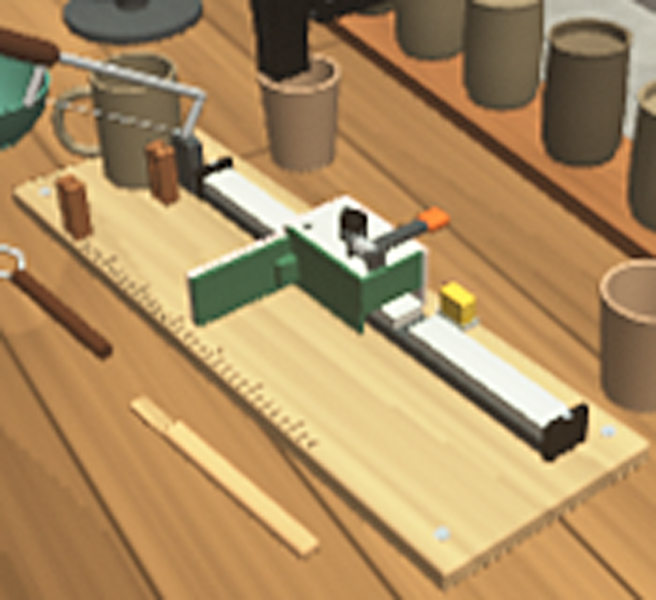

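View pics/scene13z.png

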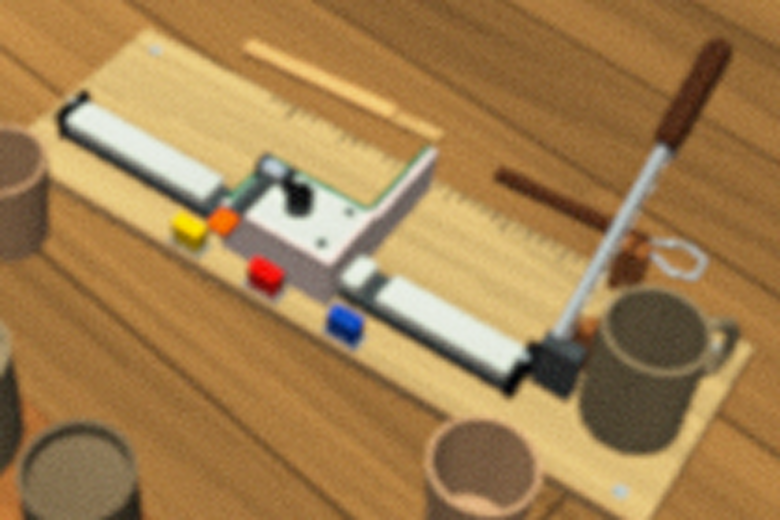

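View pics/wrist13.png

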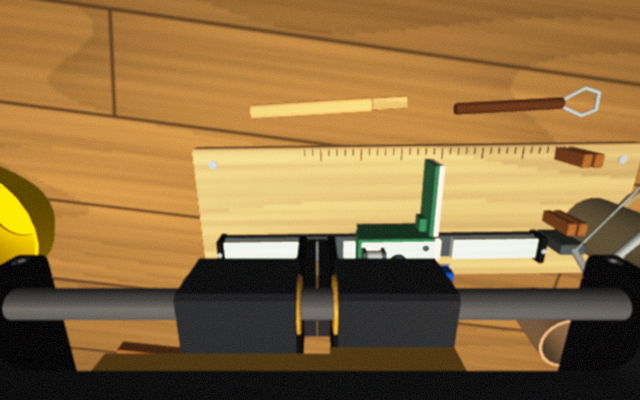

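The pad is flat (centre z 82 mm at board y −41, so the stop is at about −11), the block is beside the red tab, and the other things are in place. Handing in.

```bash
python3 -c "
from bench import *
s=get_state();print(s['time'],s['ft_force'],abs(s['qd']).max());print(close_job())"
```

```text
11.6 [1.17500305 0.11790571 0.52924278] 0.034549781080254464
the job is handed in; nothing more can be done
None
```

The stop is in the notch beside the red tab (the middle one), its clamp lever is down flat, and the job is handed in at 11.6 s.

- **Push:** With shut fingers I pushed the stop's green plate on through the first notch. At the second it jumped about 5 mm ahead of the finger, which shows the plunger dropping in. I never gripped the stop or touched the plunger knob.
- **Clamp:** I then pressed the lever until it hit its stop, with the fingertip at 84 mm and 23 N on the wrist, and lifted clear.
- **Last checks:** The pad centre measured 82 mm high at board y −41 mm. That puts the stop at about −11 mm, against −10 mm for the notch. The pots and tools looked undisturbed, and the arm was clear of everything.
- **Disagreements:**
  - The picture measurements of the carriage differed by a few mm. Before pressing, the block edges gave −8 mm for the stop, and two rough knob readings gave −9 and −22 mm.
  - The plunger's drop was judged only from the jump, since its height could not be seen directly.
  - One move call was refused because I miscounted its numbers; nothing moved.

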